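# Put a sanding drum away in the graded shank rack

### The arm

A 7-joint arm with a two-finger parallel gripper is mounted at the origin on the work surface. World frame = base frame: x ahead of the robot, y to its left, z up, the work surface at z = 0. Lengths are in m, angles in degrees, forces in N, time in s.
With the tool pointing down it reaches from about 0.425 to 0.875 m from the base axis. Payload 9.9 kg.
Tool frame: the origin (TCP) lies at the very end of the fingers, on their centre line; the grasp point (between the pads) lies 19 mm behind it; z points along the fingers, y is the line along which they close (so a half turn about z gives the same grasp; the last joint's range is limited). The gripper opens to 85 mm and grips with 20 to 120 N. Pads are 22 mm wide; open, the fingers measure 114 mm over their backs; the gripper's body (76 mm by 85 mm) begins 54 mm behind the grasp point. The pads swing forward as they close: fully open they stand 13 mm farther back than shut.
Start: joints at [-71.952, 32.985, 1.427, 82.34, -0.859, 64.687, -3.237], TCP at [0.262, 0.622, 0.231] pointing down, gripper open.
Joint ranges: [-157.87, 157.87], [-19.46, 123.44], [-87.15, 90], [11.01, 140.99], [-62.26, 242.26], [9.8, 113.94], [-161.44, 161.44]. Speed limits (degrees/s): [127.2, 127.2, 172.46, 172.46, 180, 180, 180].

### API

Orientations are given as [roll, pitch, yaw] about the fixed x, y, z axes, in that order (R = Rz(yaw) Ry(pitch) Rx(roll)).
In Python, from workcell import arm gives the robot as it stands.
- The arm moves only by the tool arm_command, never from a script. Its argument "increments" is a list that holds one entry, the list of rows, each a list of 5 numbers: the shift along the world's x, y, z in cm, then the turn about the world's z in degrees, then the finger opening in cm, from 0 to 8.54. In form: [[[tx, ty, tz, spin, hand], ...]]. A call has 1 to 5 rows; each row is the pose to reach, as a shift and turn from the pose commanded when the call began; what a row does not reach only later rows make up. A row lasts 1/10 s, in which the tool goes at most 50 mm and 8.59 degrees, less where a joint would pass 70% of its speed; a pose out of reach is approached as far as the arm can. A call with a gripper value outside its range is refused whole. The fingers move at their own pace and stop on an object; the grip force is fixed at half the most. Time passes only in rows, so rows that repeat a pose let the fingers close. It gives the time, the measured TCP pose, the force, the opening and the grip force at its end, in the units of the state.
- arm.read_state(): the state, without advancing time (a new reading comes with each control period).
- arm.snapshot(name): name is "scene" or "top" or "wrist"; returns a dict with "color" (400x640x3 uint8, red, green, blue), "fov_y" (degrees; the focal length in pixels is half the picture's height over the tangent of half this angle, whatever the lens; pixels are square), "cx", "cy" (the principal point, pixels), "k1" (the pictures are not rectified: a ray, as slopes to the right and down, at radius r is drawn at 1 + k1 r^2 times it, then the intrinsics apply), "rvec" (rotation vector, rad) and "tvec" (3), from world to camera coordinates, as OpenCV has them. Camera axes: x right, y down, z forward; pixel columns grow to the right and rows downward; lengths in m; the calibration is good to about 2 mm. A picture is of the moment at which its call begins. There is no depth.
- arm.job_done(): hands the job in; it is judged then, once.
The state is a dict: "clock": time; "q": joint angles; "qd": joint speeds; "joint_efforts": joint torques, N m; "eef_pos": TCP position; "ee_rot": TCP orientation; "contact_force": force on the tool from outside, world axes, zero at the start; "moment": the same for the moment, N m; "width": finger opening in m; "finger_force": force on a finger pad.
Only numpy, scipy, OpenCV 4.12 (cv2) and the standard library are available. Lean on these libraries where they do the work, as an engineer would, in place of code of your own. Each camera call takes 0.05 s, during which the arm holds its last target. There are 200 camera calls.

### The job

Take the sanding drum (the straight cylinder, not the cone) out of the wooden parking stand and put it away in the tool rack, in the hole that fits its shank. The hole strip may have shifted along the rack, so feel for the hole with a light touch instead of forcing, then lower the drum until its collar sits fully home on the strip before you let go. Leave the cone, the red cup, the tin and the wrench alone.

Things in the scene. Friction and masses are not known exactly. Their poses are not given: they have to be found in the camera images.
- arbor_center (a point): The sanding drum to put away: dark brown abrasive cylinder, 38 mm diameter, 40 mm tall, 0.13 to 0.25 kg, an 18 mm wide, 6 mm high nut on top. Point: middle of the cylinder, on its axis, z up. Below it a steel collar (30 mm wide, 4 mm thick, underside 24 mm below this point), then the shank. It stands upright in one of the stand's two holes, collar on the stand's top, 3 mm play all round.
- arbor_tip (a point): Centre of the lower end of the drum's round steel shank, 69 mm below the cylinder's middle. The shank is 16 mm in diameter and 45 mm long below the collar; its end is slightly bevelled (1.2 mm).
- cone_center (a point): Bystander: a grey-brown abrasive cone (38 mm wide below, 18 mm at the top, 43 mm tall) with a collar and a 10 mm shank, standing in the other hole of the stand. The point is on its axis, 20 mm above the cone's foot. Leave it alone.
- stand: The parking stand: a fixed pale wooden block, 80 mm (x) by 170 mm (y) by 56 mm high, with two 22 mm holes at y = +42.5 and -42.5 mm in its frame. Origin at the centre of its underside, z up.
- rack: Tool rack: fixed plywood frame, 90 mm (x) by 250 mm (y), carrying an aluminium strip (64 mm wide, 210 long, 16 thick) whose top is 74 mm above the bench; open below. Origin: centre of its underside, z up, y along the row. When home, the drum's collar lies flat on the strip, cylinder's middle 98 mm above this origin. Over 30 N on it is forcing. A fixed pin, 35 mm high, fills the 8 mm hole.
- rack_row (a point): Middle of the rack frame at the height of the strip's top, axes as the rack. The strip's five round through-holes lie in a row along y, 32 mm apart, x = 0, made for shanks of 8, 10, 13, 16, 20 mm (holes 1.5 mm wider): at y = +64, +32, 0, -32, -64 mm if the strip is centred. It is clamped off centre by an unmeasured amount, up to 9 mm either way along y; none in x, and does not give.
- shell: Bystander: an open red plastic cup, 96 mm wide, 110 mm tall, standing on the bench. Origin at the centre of its underside.
- tin: Bystander: a plain steel tin, 72 mm wide, 100 mm tall, standing on the bench. Origin at the centre of its underside.
- wrench: Bystander: a steel wrench lying flat on the bench. Origin in the middle of its underside.
There are look-alikes about, which are no part of the job. There is more than one size of the stand; the one meant has the size given above.

How it is judged:
By the outcome, as a careful person would: the job done as asked, in the order asked, and still so for the second after the job is handed in, with the robot touching nothing.
It also fails if it takes over 51 s, if anything falls off the work surface, if the arm or the gripper's body presses on something with over 40 N, if the wrist force passes 120 N, or if a joint passes its speed limit or range.

## Working session

There is one attempt and no reset: what is moved stays moved. The work goes in short steps, Python scripts to look and compute and a tool call to move; the robot and the scene stay as the last step left them, time stands still between calls to the robot, and variables do not carry over. Pictures are saved under pics/ and viewed, at most 10 in all, crops included, and the job is handed in when it is done.

Besides the shell and the picture viewer there is one more tool, called after "Emit:" by a JSON object that holds its "op" and its "data". arm_command: Moves the arm, as the interface text tells. Its arguments: {"type":"object","properties":{"increments":{"type":"array","items":{"type":"array","items":{"type":"array","items":{"type":"number"}}}}},"required":["increments"]}

```bash
mkdir -p pics; cat > h.py <<'E'
import numpy as np, cv2
from workcell import arm
def cam(s):
    f=200/np.tan(np.radians(s["fov_y"])/2)
    R=cv2.Rodrigues(np.array(s["rvec"],float))[0]; t=np.array(s["tvec"],float).ravel()
    K=np.array([[f,0,s["cx"]],[0,f,s["cy"]],[0,0,1.]])
    return K,R,t,np.array([s["k1"],0,0,0.])
def plane(s,uv,z):
    K,R,t,d=cam(s)
    p=cv2.undistortPoints(np.array(uv,float).reshape(-1,1,2),K,d).reshape(-1,2)
    r=np.c_[p,np.ones(len(p))]@R; o=-R.T@t
    return o+r*((z-o[2])/r[:,2])[:,None]
def proj(s,P):
    K,R,t,d=cam(s)
    return cv2.projectPoints(np.array(P,float).reshape(-1,1,3),cv2.Rodrigues(R)[0],t,K,d)[0].reshape(-1,2)
def snap(c,name):
    s=arm.snapshot(c); cv2.imwrite(f"pics/{name}.png",s["color"][...,::-1]); 
    import pickle; pickle.dump(s,open(f"{name}.pkl","wb")); return s
E
python3 - <<'E'
from h import *
for c in("top","scene"):
    s=snap(c,c+"0"); K,R,t,d=cam(s); print(c,s["fov_y"],s["cx"],s["cy"],s["k1"],-R.T@t)
print(arm.read_state())
E
```

```text
top 57.2542776655 319.84726229176135 198.0197266216614 -0.034966530012394643 [ 0.38230894 -0.02386584  1.0405783 ]
scene 45.25404915608155 322.85733035508673 198.9562112813736 -0.12481950274590406 [1.17839978 0.24705877 0.89003113]
{'clock': 0.1, 'q': array([-71.95186741,  33.02980179,   1.42311754,  82.3816638 ,
        -0.85846401,  64.68733949,  -3.23721977]), 'qd': array([-0.0991344 , -0.0796378 ,  0.08111823, -0.0526048 ,  0.0373458 ,
        0.09651723,  0.03887406]), 'joint_efforts': array([ 7.47373095e-03, -7.67306471e+01,  2.25858405e+00, -2.86602151e+01,
        1.60087663e-02,  8.68198229e-03, -5.36713662e-05]), 'eef_pos': array([0.2619441 , 0.62165272, 0.23050545]), 'ee_rot': array([-1.79911916e+02,  5.16259104e-03,  1.57153195e+02]), 'contact_force': array([-0.15197936,  0.73814805,  0.4793061 ]), 'moment': array([0.08086049, 0.03732483, 0.07206542]), 'finger_force': 0.0, 'width': 0.08558357027722922}
```

View pics/top0.png

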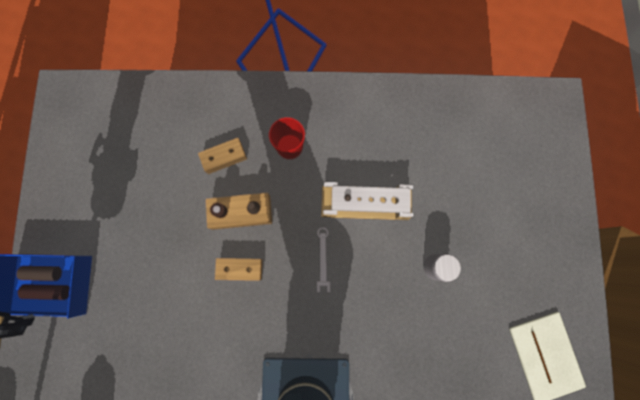

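View pics/scene0.png

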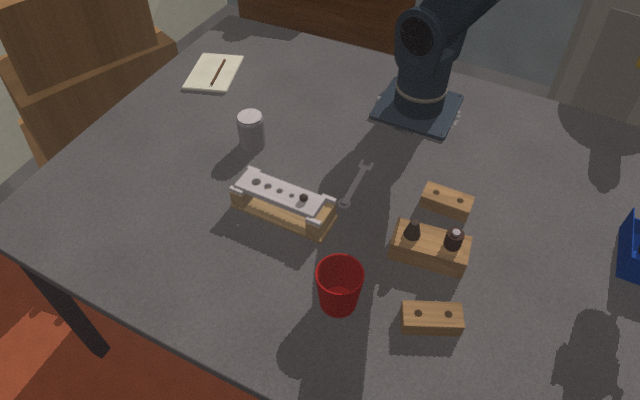

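The top view (left = +y, up = +x) shows the large stand at about (238,210). The drum with its bright nut is at (217,210) and the cone at (254,207). The rack is at (367,201), with the pin at (348,196) and the 16 mm hole near (384,200). The cup is at (288,137), the tin at (447,268) and the wrench at (323,260).

```bash
python3 - <<'E'
from h import *
import pickle
s=pickle.load(open("top0.pkl","rb"));im=s["color"][...,::-1]
a=cv2.resize(im[180:240,195:285],None,fx=8,fy=8,interpolation=cv2.INTER_CUBIC)[:, :720]
b=cv2.resize(im[175:225,315:415],None,fx=7.2,fy=7.2,interpolation=cv2.INTER_CUBIC)
cv2.imwrite("pics/crop.png",cv2.resize(np.vstack([a[:,:720],b[:,:720]]),None,fx=.7,fy=.7))
print("nut",plane(s,[(217,210)],.106), "16hole",plane(s,[(348,196),(360,199),(372,199),(384,200),(396,200)],.074))
print("stand corners",plane(s,[(206,198),(268,193),(270,222),(208,228)],.056))
print("cup",plane(s,[(288,137)],.11),"tin",plane(s,[(447,268)],.1))
E
```

```text
nut [[0.50191807 0.23151142 0.106     ]] 16hole [[ 0.5485331  -0.10813357  0.074     ]
 [ 0.54082674 -0.14029575  0.074     ]
 [ 0.54126433 -0.17251221  0.074     ]
 [ 0.5389869  -0.20473882  0.074     ]
 [ 0.53942328 -0.23705952  0.074     ]]
stand corners [[0.54082117 0.27709388 0.056     ]
 [0.55694134 0.10862439 0.056     ]
 [0.47772727 0.10049876 0.056     ]
 [0.45923907 0.26667506 0.056     ]]
cup [[0.69866066 0.05380782 0.11      ]] tin [[ 0.36158714 -0.35835437  0.1       ]]
```

View pics/crop.png

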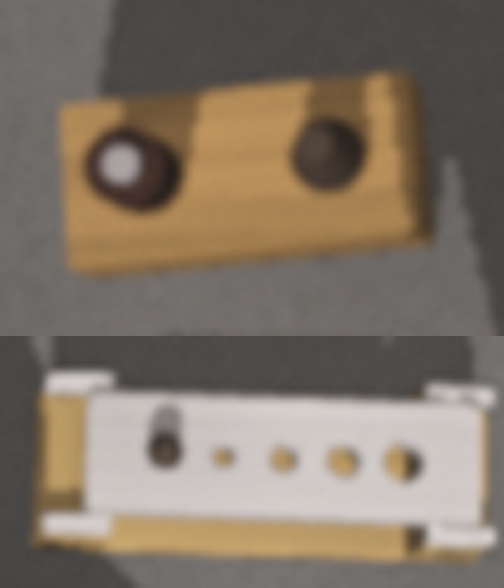

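The crop confirms it: drum on the +y end with its nut at about (216.6,209.9), the 16 mm hole at about (383.3,199.8) and the pin at the 8 mm end. The spacing works out to 32 mm, which matches. Moving above the drum with the fingers closing along x.

Emit:
{"op": "arm_command", "data": {"increments": [[[2.4, -3.9, 0, -6.7, 8.5], [4.8, -7.8, 0, -13.4, 8.5], [7.2, -11.7, 0, -20.1, 8.5], [9.6, -15.6, 0, -26.8, 8.5], [12, -19.5, 0, -33.5, 8.5]]]}}

```text
clock: 0.6
eef_pos: [0.3827, 0.4252, 0.2311]
ee_rot: [-180.0, 0.0, 123.4]
contact_force: [0.7, 0.7, -0.5]
width: 0.085
finger_force: 0.0
```

Emit:
{"op": "arm_command", "data": {"increments": [[[2.4, -3.9, 0, -6.7, 8.5], [4.8, -7.8, 0, -13.4, 8.5], [7.2, -11.7, 0, -20.1, 8.5], [9.6, -15.6, 0, -26.8, 8.5], [12, -19.5, 0, -33.5, 8.5]]]}}

```text
clock: 1.1
eef_pos: [0.5026, 0.2304, 0.2312]
ee_rot: [-180.0, 0.0, 89.9]
contact_force: [1.0, 0.9, -0.3]
width: 0.0849
finger_force: 0.0
```

Emit:
{"op": "arm_command", "data": {"increments": [[[0, 0, 0, 0, 8.5], [0, 0, 0, 0, 8.5]]]}}

```text
clock: 1.3
eef_pos: [0.5023, 0.2311, 0.2311]
ee_rot: [-180.0, 0.0, 90.0]
contact_force: [-1.0, 0.2, -0.9]
width: 0.0848
finger_force: 0.0
```

```bash
python3 - <<'E'
from h import *
s=snap("wrist","w1"); st=arm.read_state(); print(st["clock"],st["eef_pos"],st["ee_rot"],st["contact_force"])
K,R,t,d=cam(s); print(-R.T@t,R[2])
print(proj(s,[[.502,.2325,.106],[.502,.2325,.1]]))
E
```

```text
1.35 [0.50167719 0.23253923 0.23097817] [-1.79949295e+02 -1.31025019e-02  9.02054013e+01] [-0.35619289  0.72615602  0.71047962]
[0.50177627 0.30471105 0.37403626] [ 1.79692800e-04 -2.86690849e-01 -9.58023134e-01]
[[316.8723145  192.56426996]
 [316.86865894 190.73420458]]
```

View pics/w1.png

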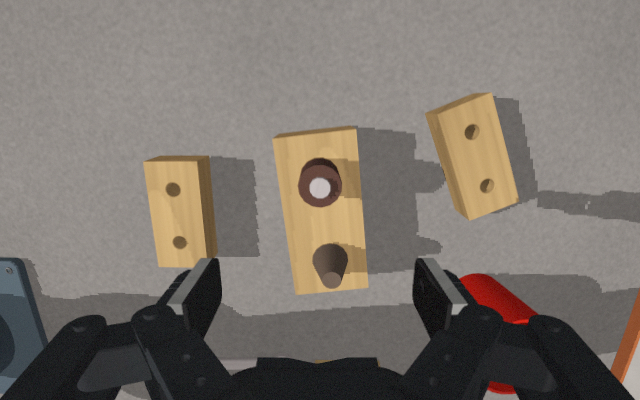

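The wrist view shows the drum's nut at (320,187) with its barrel round it, and the cone at (331,265). The fingers are to the left and right, so they close along x.

```bash
python3 - <<'E'
from h import *
import pickle
s=pickle.load(open("w1.pkl","rb"));c=s["color"].astype(int)
m=((c.min(2)>150)&(c.max(2)-c.min(2)<40)).astype(np.uint8); m[:160]=0;m[215:]=0;m[:,:290]=0;m[:,350:]=0
n,l,st,ce=cv2.connectedComponentsWithStats(m); i=1+st[1:,4].argmax(); print(ce[i],st[i])
print(plane(s,[ce[i]],.106))
s2=pickle.load(open("top0.pkl","rb")); print(plane(s2,[(216.4,209.7)],.106))
x,y,w,h=st[i][:4]; print(plane(s,[(x,y+h/2),(x+w,y+h/2)],.106))
E
```

```text
[319.37037037 187.68209877] [310 178  20  20 324]
[[0.50407396 0.23670881 0.106     ]]
[[0.50267358 0.2331018  0.106     ]]
[[0.49627457 0.23642833 0.106     ]
 [0.51292424 0.23644604 0.106     ]]
```

Emit:
{"op": "arm_command", "data": {"increments": [[[0.2, 0.4, -3, 0, 8.5], [0.2, 0.4, -7, 0, 8.5], [0.2, 0.4, -11, 0, 8.5], [0.2, 0.4, -14.5, 0, 8.5], [0.2, 0.4, -16.8, 0, 8.5]]]}}

```text
clock: 1.85
eef_pos: [0.5019, 0.2378, 0.0606]
ee_rot: [-179.8, 0.0, 90.4]
contact_force: [-0.1, 0.4, 0.3]
width: 0.0852
finger_force: 0.0
```

Emit:
{"op": "arm_command", "data": {"increments": [[[0, 0, 0, 0, 8.5], [0, 0, 0, 0, 6], [0, 0, 0, 0, 4.5], [0, 0, 0, 0, 3], [0, 0, 0, 0, 3]]]}}

```text
clock: 2.35
eef_pos: [0.5047, 0.2367, 0.0649]
ee_rot: [179.9, -0.1, 90.2]
contact_force: [-0.8, 0.4, 7.1]
width: 0.0367
finger_force: 59.2
```

Emit:
{"op": "arm_command", "data": {"increments": [[[0, 0, 0, 0, 2], [0, 0, 0, 0, 2], [0, 0, 0, 0, 2], [0, 0, 0, 0, 2], [0, 0, 0, 0, 2]]]}}

```text
clock: 2.85
eef_pos: [0.5046, 0.2367, 0.0648]
ee_rot: [179.9, -0.1, 90.2]
contact_force: [-2.1, 0.5, 8.1]
width: 0.0366
finger_force: 59.2
```

Emit:
{"op": "arm_command", "data": {"increments": [[[0, 0, 1, 0, 2], [0, 0, 3, 0, 2], [0, 0, 6, 0, 2], [0, 0, 10, 0, 2], [0, 0, 14, 0, 2]]]}}

```text
clock: 3.35
eef_pos: [0.5037, 0.2357, 0.2055]
ee_rot: [-180.0, 0.0, 90.1]
contact_force: [0.7, 0.5, -2.2]
width: 0.0365
finger_force: 60.2
```

Emit:
{"op": "arm_command", "data": {"increments": [[[0, 0, 0, 0, 2], [0, 0, 0, 0, 2], [0, 0, 0, 0, 2]]]}}

```text
clock: 3.65
eef_pos: [0.5033, 0.2359, 0.2027]
ee_rot: [-179.9, 0.0, 90.2]
contact_force: [-1.1, -0.6, -1.9]
width: 0.0368
finger_force: 60.3
```

```bash
python3 - <<'E'
from h import *
s=snap("wrist","w2"); st=arm.read_state(); print(st["eef_pos"],st["ee_rot"],st["contact_force"],st["moment"])
e=st["eef_pos"]
for dz in (.041,.035,.015): print(plane(s,[(320,200)],e[2]+dz), proj(s,[e+[0,0,dz]]))
snap("scene","s2")
E
```

```text
[0.50324688 0.23577243 0.20229146] [-1.79890197e+02  5.51360564e-02  9.01558325e+01] [ 0.2107865  -0.11149818 -1.52041677] [-0.02271275 -0.02142222 -0.04655418]
[[0.50377856 0.27947518 0.24329146]] [[317.79130291 315.97091182]]
[[0.50384099 0.27771292 0.23729146]] [[317.75587806 306.30003385]]
[[0.5040491  0.27183871 0.21729146]] [[317.65719275 279.47088176]]
```

View pics/w2.png

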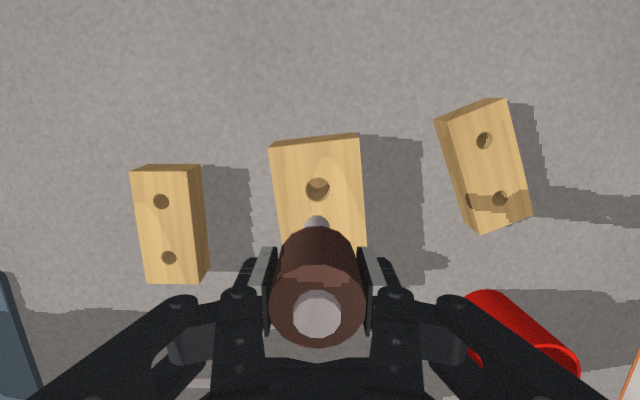

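The drum is held upright: nut at (317,313), shank tip at about (317,217) and the empty stand hole visible at (317,189). Carrying it to above the 16 mm hole.

Emit:
{"op": "arm_command", "data": {"increments": [[[0.4, -4.4, 0, 0, 2], [0.8, -8.8, 0, 0, 2], [1.2, -13.2, 0, 0, 2], [1.6, -17.6, 0, 0, 2], [2, -22, 0, 0, 2]]]}}

```text
clock: 4.25
eef_pos: [0.5235, 0.0143, 0.2024]
ee_rot: [-179.9, 0.0, 90.2]
contact_force: [0.7, 0.0, -1.6]
width: 0.0367
finger_force: 60.3
```

Emit:
{"op": "arm_command", "data": {"increments": [[[0.4, -4.4, 0, 0, 2], [0.7, -8.8, 0, 0, 2], [1.0, -13.2, 0, 0, 2], [1.3, -17.6, 0, 0, 2], [1.6, -21.9, 0, 0, 2]]]}}

```text
clock: 4.75
eef_pos: [0.5395, -0.2047, 0.2022]
ee_rot: [-179.9, -0.0, 90.1]
contact_force: [0.7, 0.2, -1.3]
width: 0.0365
finger_force: 60.3
```

Emit:
{"op": "arm_command", "data": {"increments": [[[0, 0, 0, 0, 2], [0, 0, 0, 0, 2], [0, 0, 0, 0, 2], [0, 0, 0, 0, 2]]]}}

```text
clock: 5.15
eef_pos: [0.5402, -0.2012, 0.2028]
ee_rot: [-180.0, -0.1, 90.3]
contact_force: [-0.5, -0.1, -0.4]
width: 0.0367
finger_force: 60.4
```

```bash
python3 - <<'E'
from h import *
s=snap("wrist","w3"); st=arm.read_state(); e=st["eef_pos"]; print(e,st["ee_rot"],st["contact_force"],st["moment"])
print(proj(s,[e-[0,0,.054],[.5395,-.203,.074],e+[0,0,.041]]))
im=s["color"][100:340,200:440,::-1]; cv2.imwrite("pics/w3c.png",cv2.resize(im,(600,600),interpolation=cv2.INTER_CUBIC))
snap("top","t3");snap("scene","s3")
E
```

```text
[ 0.54029169 -0.20135259  0.2030223 ] [-1.79970347e+02 -3.97871758e-02  9.02812890e+01] [ 0.24118733 -0.40603547 -1.55216976] [-0.00205249 -0.05591622  0.02237971]
[[317.59966846 224.41638861]
 [316.45344933 195.24451969]
 [318.199997   316.86204013]]
```

View pics/w3c.png

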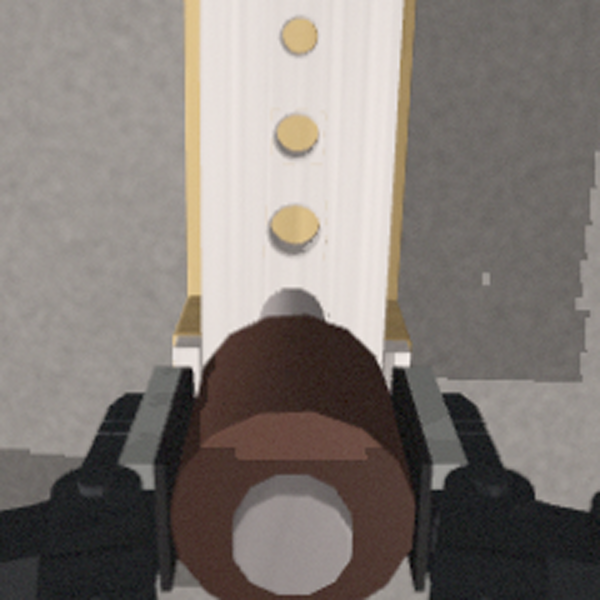

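The crop shows three strip holes at (299,36), (297,133) and (295,228). Their widths of about 38, 45 and 52 px at 3 px/mm identify the last as the 16 mm hole. The shank end is at (292,288), just below it in the picture. Measuring the offset now.

```bash
python3 - <<'E'
from h import *
import pickle
s=pickle.load(open("w3.pkl","rb"));c=s["color"].astype(int)
# hole: not-white pixels in window
w=(c.min(2)<165).astype(np.uint8); w[:178]=0; w[205:]=0; w[:,:300]=0;w[:,336:]=0
n,l,st,ce=cv2.connectedComponentsWithStats(w); i=1+st[1:,4].argmax(); print("hole",ce[i],st[i])
x,y,ww,hh=st[i][:4]; hc=np.array([x+ww/2-.5,y+hh/2-.5]); print(plane(s,[hc,ce[i],(x-.5,hc[1]),(x+ww-.5,hc[1])],.074))
for r in (217,219,221,223): print(r,c[r,300:336].mean(1).astype(int) if 0 else c[r,300:336,1])
print("col",c[205:230,317,1])
e=np.array([.54029,-.20135,.20302])
th=np.linspace(0,2*np.pi,73)
for rr,dz in ((.0068,-.054),(.008,-.0528)):
  P=proj(s,e+np.c_[rr*np.cos(th),rr*np.sin(th),0*th+dz]); print(P.min(0),P.max(0))
P=proj(s,e+np.c_[.009*np.cos(th),.009*np.sin(th),0*th+.041]); print("nut",P.min(0),P.max(0))
m=((c.min(2)>125)&(c.max(2)-c.min(2)<30)).astype(np.uint8); m[:285]=0;m[342:]=0;m[:,:285]=0;m[:,350:]=0
n,l,st,ce=cv2.connectedComponentsWithStats(m); i=1+st[1:,4].argmax(); print("nutm",ce[i],st[i])
E
```

```text
hole [316.78501629 191.4267101 ] [307 182  21  20 307]
[[ 0.53994659 -0.19970803  0.074     ]
 [ 0.53976421 -0.19964481  0.074     ]
 [ 0.53105474 -0.1997539   0.074     ]
 [ 0.54883828 -0.19966107  0.074     ]]
217 [220 222 223 221 220 218 224 223 218 201 164 155 139 131 127 119 113 110
 106 100 103  99 107 134 177 212 220 221 220 218 220 222 225 221 219 220]
219 [220 222 222 219 218 218 223 182 157 152 149 145 138 134 127 120 113 110
 105 103 100 101 100 100  96  95 165 213 220 219 220 222 225 220 220 220]
221 [220 223 223 219 217 205 172 159 155 152 149 141 137 133 124 122 112 108
 106 102 103 103 100 100  99  96  96 119 211 218 217 221 224 220 218 221]
223 [219 221 222 220 212 172 162 159 153 152 147 141 137 131 124 120 114 109
 110 102  99 101 102  98  97  98  97  96 120 212 220 222 222 219 220 221]
col [222 224 223 223 222 223 223 223 222 223 159 111 110 109 110 109 108 109
 109 110  97  58  33  45  39]
[306.83438129 214.21438995] [328.35850679 234.41350561]
[304.8700554 213.0053438] [330.33110848 236.88451526]
nut [293.2051406  295.15364428] [343.17753033 337.45634863]
nutm [316.71727395 317.44331984] [ 294  298   47   40 1482]
```

Emit:
{"op": "arm_command", "data": {"increments": [[[0, 0.1, -2, 0, 2], [0, 0.1, -4, 0, 2], [0, 0.1, -6, 0, 2], [0, 0.1, -6.6, 0, 2], [0, 0.1, -6.6, 0, 2]]]}}

```text
clock: 5.8
eef_pos: [0.5398, -0.2014, 0.1368]
ee_rot: [-179.9, -0.0, 90.2]
contact_force: [0.4, -0.1, -0.7]
width: 0.0368
finger_force: 60.3
```

Emit:
{"op": "arm_command", "data": {"increments": [[[0, 0, 0, 0, 2], [0, 0, 0, 0, 2], [0, 0, 0, 0, 2]]]}}

```text
clock: 6.1
eef_pos: [0.5406, -0.2021, 0.1381]
ee_rot: [179.9, 0.0, 90.2]
contact_force: [0.5, -0.5, -1.9]
width: 0.0368
finger_force: 60.3
```

```bash
python3 - <<'E'
from h import *
s=snap("wrist","w4"); st=arm.read_state(); e=st["eef_pos"]; print(e,st["ee_rot"],st["contact_force"],st["moment"])
print(proj(s,[e-[0,0,.054],[.5395,-.201,.074]]))
im=s["color"][150:270,240:400,::-1]; cv2.imwrite("pics/w4c.png",cv2.resize(im,(800,600),interpolation=cv2.INTER_CUBIC))
E
```

```text
[ 0.54044531 -0.20207934  0.13798754] [1.79935475e+02 1.39391546e-02 9.01507772e+01] [ 0.27470862  0.08079482 -1.84924218] [-0.00171698  0.05768323  0.00328347]
[[317.15126619 223.8738796 ]
 [315.67716881 217.03573748]]
```

View pics/w4c.png

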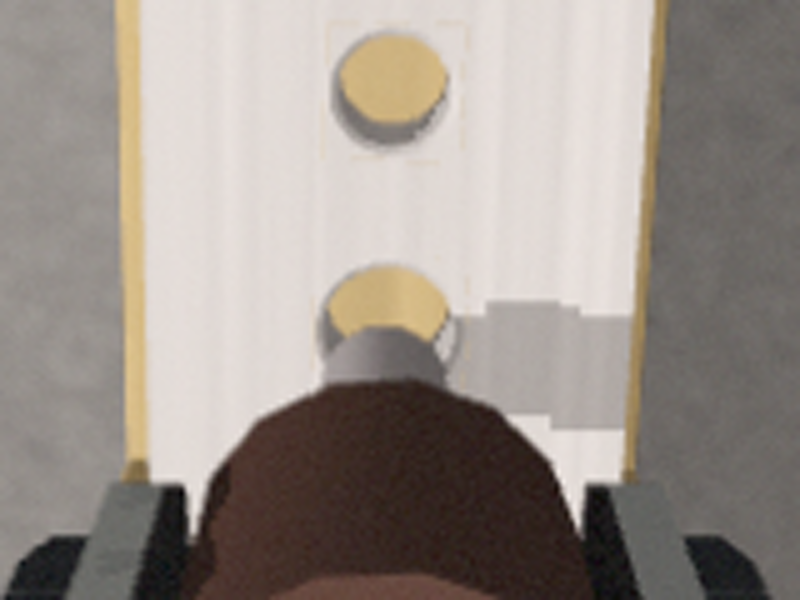

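The close crop shows the 16 mm hole's rim from column 318 to 462 with its top at row 263. The shank end in front of it is centred near column 384, top at row 325. So the tip is still slightly to −x and −y.

```bash
python3 - <<'E'
from h import *
import pickle
s=pickle.load(open("w4.pkl","rb"));c=s["color"].astype(int)
for r in (211,213,215,217,219,221,223,225): print(r,c[r,300:336,1])
print(c[198:228,316,0], c[198:228,316,2])
h=plane(s,[(317.6,216.4)],.074)[0]
th=np.linspace(0,2*np.pi,73)
e=np.array([.5402,-.2018,.1378])
t=plane(s,[(316.5,226.2)],e[2]-.054)[0]; print(h,t,(h-t)*1000)
P=proj(s,e+np.c_[.0068*np.cos(th),.0068*np.sin(th),0*th-.054]);print("tip pred",P.min(0),P.max(0))
P=proj(s,h+np.c_[.00875*np.cos(th),.00875*np.sin(th),0*th]);print("hole pred",P.min(0),P.max(0))
E
```

```text
211 [216 216 210 211 174 161 179 180 176 176 176 173 175 172 174 173 173 174
 180 181 187 189 187 186 187 185 184 181 180 177 216 217 216 210 217 219]
213 [216 213 211 190 157 122 155 177 175 177 175 174 173 172 174 174 171 175
 179 183 186 190 187 186 186 186 184 180 181 131 167 169 175 181 182 185]
215 [216 214 212 170 141 120 120 152 174 176 178 174 155 137 133 135 132 131
 131 130 141 171 185 187 186 185 186 171 131 178 186 147 151 165 169 171]
217 [216 214 210 170 144 117 114 111 122 153 146 141 136 128 123 114 109 104
 103 101  99 100 102 117 150 170 150 121 180 189 183 147 152 166 167 170]
219 [216 214 210 193 160 122 114 144 151 148 147 142 133 129 119 115 110 106
 102  99  99  96  97  97  94  95 107 177 187 189 153 138 161 170 170 169]
221 [215 215 212 214 168 151 153 153 152 147 145 139 132 129 121 116 110 104
 100 100 102  97  93  95  94  94  95 109 180 169 143 153 164 172 168 169]
223 [216 214 210 220 205 164 156 156 154 149 144 138 133 128 119 117 107 104
 101 100  99  98 100  95  94  95  96  94  98 131 153 165 165 168 165 170]
225 [215 214 217 220 185 161 157 155 150 147 142 138 132 126 121 115  96  98
  91  89  86  72  78  83  92  94  94  94  96 154 167 166 173 166 168 172]
[224 224 225 226 211 199 200 201 199 199 199 201 199 199 200 198 199 149
 116 115 117 117 116 119 117 115 116 101  66  54] [213 213 213 214 199 158 129 126 125 123 123 126 122 122 125 121 122 114
 107 109 108 109 109 112 109 106 107  94  52  33]
[ 0.54076796 -0.20055301  0.074     ] [ 0.5400381  -0.20372308  0.0838    ] [ 0.72986391  3.17006364 -9.8       ]
tip pred [306.01753887 213.16794729] [327.50891576 233.34743756]
hole pred [304.34003318 203.71985738] [330.85678483 228.78556977]
```

Emit:
{"op": "arm_command", "data": {"increments": [[[0, 0.25, 0, 0, 2], [0, 0.25, -0.4, 0, 2], [0, 0.25, -0.8, 0, 2], [0, 0.25, -1.1, 0, 2], [0, 0.25, -1.1, 0, 2]]]}}

```text
clock: 6.65
eef_pos: [0.5398, -0.1994, 0.1256]
ee_rot: [-179.9, -0.0, 90.1]
contact_force: [-0.8, 0.3, -1.8]
width: 0.037
finger_force: 60.2
```

Emit:
{"op": "arm_command", "data": {"increments": [[[0, 0, -0.1, 0, 2], [0, 0, -0.2, 0, 2], [0, 0, -0.3, 0, 2], [0, 0, -0.3, 0, 2]]]}}

```text
clock: 7.05
eef_pos: [0.5402, -0.1995, 0.1232]
ee_rot: [180.0, 0.0, 90.1]
contact_force: [0.2, 0.2, -1.8]
width: 0.0369
finger_force: 60.2
```

Emit:
{"op": "arm_command", "data": {"increments": [[[0, 0, -0.2, 0, 2], [0, 0, -0.4, 0, 2], [0, 0, -0.6, 0, 2], [0, 0, -0.6, 0, 2]]]}}

```text
clock: 7.45
eef_pos: [0.5403, -0.1994, 0.117]
ee_rot: [180.0, 0.0, 90.2]
contact_force: [1.3, -0.6, -1.9]
width: 0.0367
finger_force: 60.1
```

Emit:
{"op": "arm_command", "data": {"increments": [[[0, 0, -0.4, 0, 2], [0, 0, -0.8, 0, 2], [0, 0, -1.2, 0, 2], [0, 0, -1.6, 0, 2], [0, 0, -1.6, 0, 2]]]}}

```text
clock: 7.95
eef_pos: [0.5403, -0.1995, 0.1007]
ee_rot: [-180.0, 0.0, 90.2]
contact_force: [3.5, -0.3, -4.0]
width: 0.0365
finger_force: 60.2
```

Emit:
{"op": "arm_command", "data": {"increments": [[[0.05, 0, 0, 0, 2], [0.05, 0, -0.4, 0, 2], [0.05, 0, -0.8, 0, 2], [0.05, 0, -1.2, 0, 2], [0.05, 0, -1.2, 0, 2]]]}}

```text
clock: 8.45
eef_pos: [0.5404, -0.1994, 0.0886]
ee_rot: [-180.0, -0.0, 90.1]
contact_force: [1.8, -0.3, -2.1]
width: 0.0363
finger_force: 60.3
```

Emit:
{"op": "arm_command", "data": {"increments": [[[0.02, 0, -0.2, 0, 2], [0.02, 0, -0.4, 0, 2], [0.02, 0, -0.5, 0, 2], [0.02, 0, -0.6, 0, 2], [0.02, 0, -0.6, 0, 2]]]}}

```text
clock: 8.95
eef_pos: [0.5407, -0.1994, 0.0832]
ee_rot: [-180.0, -0.0, 90.1]
contact_force: [1.6, 0.7, -2.0]
width: 0.0371
finger_force: 60.3
```

Emit:
{"op": "arm_command", "data": {"increments": [[[0, 0, -0.1, 0, 2], [0, 0, -0.2, 0, 2], [0, 0, -0.2, 0, 2]]]}}

```text
clock: 9.25
eef_pos: [0.5408, -0.1995, 0.0828]
ee_rot: [179.9, -0.0, 90.1]
contact_force: [-3.9, 3.3, 15.9]
width: 0.0365
finger_force: 62.6
```

The contact height of 0.0828 is exactly the expected home height, at 16 N. I'll ease off slightly and look before letting go.

Emit:
{"op": "arm_command", "data": {"increments": [[[0, 0, 0.1, 0, 2], [0, 0, 0.1, 0, 2]]]}}

```text
clock: 9.45
eef_pos: [0.541, -0.1996, 0.0828]
ee_rot: [180.0, 0.0, 90.1]
contact_force: [-1.7, 0.5, 6.9]
width: 0.0365
finger_force: 60.9
```

```bash
python3 - <<'E'
from h import *
st=arm.read_state(); print(st["eef_pos"],st["contact_force"],st["moment"])
s=snap("scene","s5"); p=proj(s,[.5403,-.1995,.098])[0]; print(p)
x,y=int(p[0]),int(p[1]); im=s["color"][y-60:y+60,x-80:x+80,::-1]; cv2.imwrite("pics/s5c.png",cv2.resize(im,(800,600),interpolation=cv2.INTER_CUBIC))
E
```

```text
[ 0.5409773  -0.19957058  0.08284433] [-1.71680707  0.46540429  6.8650333 ] [ 0.18459269  0.4334089  -0.05433635]
[266.92061336 177.63198922]
```

View pics/s5c.png

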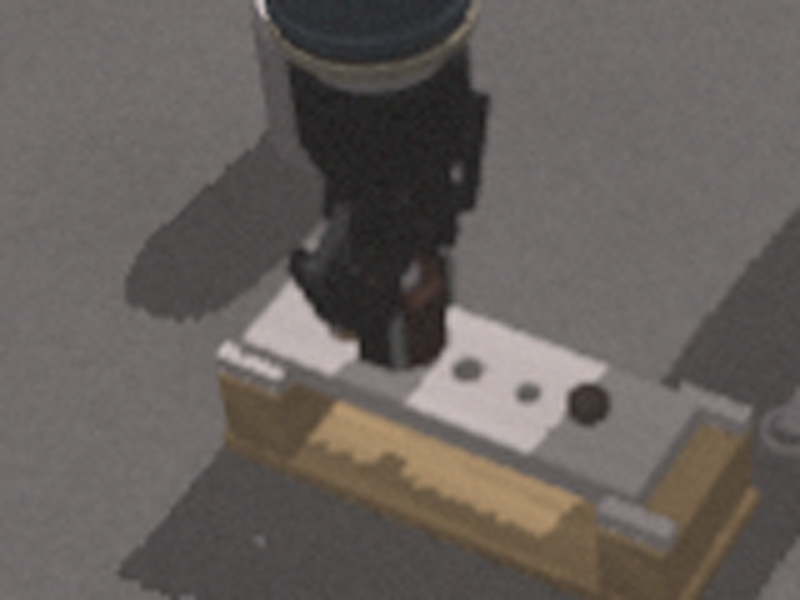

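The crop shows the drum down on the strip at about (425,320), with the 13 and 10 mm holes and the pin to its right. Releasing and retreating straight up.

Emit:
{"op": "arm_command", "data": {"increments": [[[0, 0, 0, 0, 5], [0, 0, 0, 0, 8.5], [0, 0, 0, 0, 8.5], [0, 0, 0, 0, 8.5], [0, 0, 0, 0, 8.5]]]}}

```text
clock: 10.0
eef_pos: [0.5408, -0.1995, 0.0822]
ee_rot: [-180.0, 0.0, 90.2]
contact_force: [-0.9, 0.3, -0.7]
width: 0.0852
finger_force: 0.0
```

Emit:
{"op": "arm_command", "data": {"increments": [[[0, 0, 1, 0, 8.5], [0, 0, 3, 0, 8.5], [0, 0, 6, 0, 8.5], [0, 0, 10, 0, 8.5], [0, 0, 14, 0, 8.5]]]}}

```text
clock: 10.5
eef_pos: [0.5404, -0.1995, 0.2243]
ee_rot: [-180.0, 0.0, 90.1]
contact_force: [1.5, -0.8, 0.4]
width: 0.0847
finger_force: 0.0
```

Emit:
{"op": "arm_command", "data": {"increments": [[[0, 0, 0, 0, 8.5], [0, 0, 0, 0, 8.5], [0, 0, 0, 0, 8.5]]]}}

```text
clock: 10.8
eef_pos: [0.5402, -0.1991, 0.2217]
ee_rot: [-179.9, -0.0, 90.2]
contact_force: [-0.4, -0.0, 0.6]
width: 0.085
finger_force: 0.0
```

```bash
python3 - <<'E'
from h import *
st=arm.read_state(); print(st["clock"],st["eef_pos"],st["contact_force"],st["width"])
s=snap("scene","s6"); w=snap("wrist","w6")
p=proj(s,[.5403,-.1995,.098])[0]; x,y=int(p[0]),int(p[1])
a=cv2.resize(s["color"][y-60:y+60,x-80:x+80,::-1],(400,300),interpolation=cv2.INTER_CUBIC)
b=cv2.resize(w["color"][100:340,160:480,::-1],(400,300),interpolation=cv2.INTER_CUBIC); cv2.imwrite("pics/fin.png",np.hstack([a,b]))
print("nut pred wrist crop",(proj(w,[.5403,-.1995,.124])-[160,100])*1.25,"scene crop nut, collar",(proj(s,[[.5403,-.1995,.124],[.5403,-.1995,.074]])-[x-80,y-60])*2.5)
E
```

```text
10.8 [ 0.54024757 -0.19907495  0.22167783] [-0.36370757 -0.00435056  0.5693297 ] 0.08503408851920788
nut pred wrist crop [[197.13847036 130.72655772]] scene crop nut, collar [[200.00810372 131.54617842]
 [204.35728837 169.46731931]]
```

View pics/fin.png

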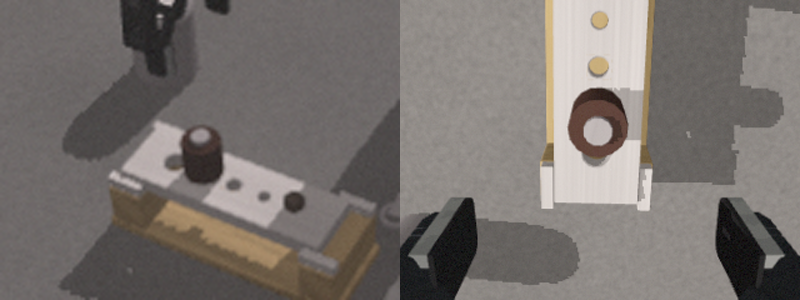

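The drum stands upright in the fourth hole with its collar flat on the strip. Its nut is at (200,135) in the scene crop and (598,131) in the wrist crop, both matching the predicted home position. The gripper is clear, so I'm handing in.

```bash
python3 -c "
from workcell import arm
print(arm.job_done())"
```

```text
the job is handed in; nothing more can be done
None
```

The sanding drum is in the rack's 16 mm hole with its collar home on the strip (about 16 N at most when seating), the gripper is clear, nothing else was touched on purpose, and the job was handed in at about 11 s.

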